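Lay out the sample-cutting station

ROBOT

A 6-joint arm with a two-finger parallel gripper is mounted at the origin on the work surface. World frame = base frame: x ahead of the robot, y to its left, z up, the work surface at z = 0. Lengths are in m, angles in rad, forces in N, time in s.
With the tool pointing down it reaches from about 0.275 to 0.725 m from the base axis. Payload 15.9 kg.
Tool frame: the origin (TCP) lies midway between the tips of the shut fingers; the grasp point (between the pads) lies 19 mm behind it (robot.pinch_z is the distance from the TCP to the grasp point, in m); z points along the fingers, y is the line along which they close (so a half turn about z gives the same grasp; the last joint's range is limited). The gripper opens to 85 mm and grips with 20 to 120 N. Pads are 22 mm wide; open, the fingers measure 114 mm over their backs; the gripper's body (76 mm by 85 mm) begins 54 mm behind the grasp point. The pads swing forward as they close: fully open they stand 13 mm farther back than shut.
Start: joints at [1.196, 0.213, -0.034, 1.323, 0, 1.571], TCP at [0.183, 0.465, 0.231] pointing down, gripper open.
Joint ranges: [-2.98, 2.98], [-0.74, 1.72], [-1.14, 1.35], [-2.1, 2.04], [-1.57, 1.44], [-3.14, 3.14]. Speed limits (rad/s): [1.89, 1.89, 2.39, 2.57, 3.14, 3.14].

INTERFACE

Orientations are given as a rotation vector (axis times angle).
In Python, from cell import robot gives the robot as it stands.
- The arm moves only by the shell command python3 -m creep 'ROWS' [FORCE]. ROWS is JSON, one flat list of numbers, 7 for each row, row after row: the shift along the tool's x, y, z in m, then the turn, a rotation vector about the tool's x, y, z in degrees, then the finger opening in m, from 0 to 0.0854. A call has 1 to 5 rows; each row shifts and turns the commanded pose from where the row before left it, along the tool's axes as they then stand; what a row does not reach is not made up. A row lasts 1/10 s, in which the tool goes at most 50 mm and 8.59 degrees, less where a joint would pass 70% of its speed; a pose out of reach is approached as far as the arm can. A call is refused whole if a number of a shift passes 0.05 or a number of a turn 8.59, either way. A call with a gripper value outside its range is refused whole. The fingers move at their own pace and stop on an object; FORCE is the grip in N (left out, the last holds). Time passes only in rows, so rows that do not move let the fingers close. It gives the time, the measured TCP pose, the force, the opening and the grip force at its end, in the units of the state.
- robot.get_state(): the state, without advancing time (a new reading comes with each control period).
- robot.capture(name): name is "side" or "top" or "wrist"; returns a dict with "image" (480x640x3 uint8, red, green, blue), "fx", "fy", "cx", "cy" (pixels), "R" (3x3) and "t" (3): a world point X has camera coordinates R X + t. Camera axes: x right, y down, z forward; pixel columns grow to the right and rows downward; lengths in m; the calibration is good to about 2 mm. A picture is of the moment at which its call begins. There is no depth.
- robot.job_done(): hands the job in; it is judged then, once.
The state is a dict: "t": time; "joints": joint angles; "joint_vel": joint speeds; "tau": joint torques, N m; "eef_pos": TCP position; "ee_rot": TCP orientation; "force": force on the tool from outside, world axes, zero at the start; "torque": the same for the moment, N m; "gripper_width": finger opening in m; "gripper_force": force on a finger pad.
Only numpy, scipy, OpenCV 4.12 (cv2) and the standard library are available. Lean on these libraries where they do the work, as an engineer would, in place of code of your own. Each camera call takes 0.05 s, during which the arm holds its last target. There are 200 camera calls.

TASK

Set up the cutting station: put the wide jar, the slim jar and the square sample box upright into the grey holders of their own shape and size, flat on the holder's floor inside the rim. Pull the bottom ceramic tile out of the magazine and lay it flat on the black-topped cutting stage, centred and lined up with it, leaving the other tiles lying in the magazine. Never tip over a jar or the box.

Things in the scene. Friction and masses are not known exactly. Their poses are not given: they have to be found in the camera images.
- wide_jar_center (a point): Wide round sample jar, off-white with a white cap and a yellow dot on top: 58 mm in diameter, 58 mm tall, straight sides, about 0.14 kg, standing upright on the bench. The point is its centre, 29 mm above its underside; z up.
- slim_jar_center (a point): Slim round sample jar, off-white with a white cap and a yellow dot on top: 36 mm in diameter, 70 mm tall, straight sides, about 0.07 kg, standing upright on the bench. The point is its centre, 35 mm above its underside; z up.
- square_box_center (a point): Square sample box, off-white with a white lid and a yellow square on top: 44 x 44 mm, 56 mm tall, about 0.10 kg, closed for good, standing upright on the bench. The point is its centre, 28 mm above its underside; x and y run square to its sides, z up.
- bottom_tile_center (a point): Bottom white ceramic tile of the stack of three in the magazine: 110 mm (its x) x 40 mm (its y) x 10 mm thick (z), 0.10 kg. The point is its centre. At the start it lies on the magazine's floor, its end sticking out 34 mm from the magazine's front in the pull-out direction; it is free to slide out that way and loose to lift once clear of the front.
- top_tile_center (a point): Top tile of the same stack, same size; the point is its centre. It and a middle tile under it, which looks the same, stay in the magazine and drop 10 mm when the bottom tile is out.
- magazine: Fixed aluminium tile magazine, open-topped, 122 (x) x 54 (y) mm, 66 mm high. Origin at bench height under the stack's middle; tiles lie along x and pull out to -x. Tiles slide on a floor 30 mm above the bench; past the front face (61 mm out on -x, slot for one tile) it goes on as an apron 28 mm wide (fingers fit beside it) to 165 mm out. A tile with its centre 116 mm out is clear of the front.
- wide_holder: Large round holder for the wide jar, fixed: a flat grey dish 84 mm across outside, 76 mm inside the rim, floor 3 mm and rim 7 mm above the bench. Origin at bench height at its centre, z up.
- slim_holder: Small round holder for the slim jar, fixed: a flat grey dish 62 mm across outside, 54 mm inside the rim, floor 3 mm and rim 7 mm above the bench. Origin at bench height at its centre, z up.
- square_holder: Square holder for the square box, fixed: a flat grey dish 68 x 68 mm outside, 60 x 60 mm inside the rim, floor 3 mm and rim 7 mm above the bench. Origin at bench height at its centre; x and y run along its sides, z up.
- stage: Cutting stage for the tile, fixed: an aluminium block with a black rubber top, 90 mm (its x) x 32 mm (its y), top 30 mm above the bench. Origin at bench height at its centre. The tile lies lengthwise on it along x, either way round, overhanging about 10 mm at each end and 4 mm at each side.

How it is judged:
By the outcome, as a careful person would: the job done as asked, in the order asked, and still so for the second after the job is handed in, with the robot touching nothing.
It also fails if it takes over 122 s, if anything falls off the work surface, if the arm or the gripper's body presses on something with over 40 N, if the wrist force passes 120 N, or if a joint passes its speed limit or range.

## Working session

There is one attempt and no reset: what is moved stays moved. The work goes in short steps, Python scripts to look and compute and a shell command to move; the robot and the scene stay as the last step left them, time stands still between calls to the robot, and variables do not carry over. Pictures are saved under pics/ and viewed, at most 14 in all, crops included, and the job is handed in when it is done.

```bash
ls; mkdir -p pics; python3 - <<'E'
from cell import robot
import cv2,numpy as np
for n in("top","side"):
    c=robot.capture(n); cv2.imwrite(f"pics/{n}0.png",c["image"][:,:,::-1])
    print(n,c["fx"],c["cx"],c["cy"],np.round(c["R"],4).tolist(),np.round(c["t"],4).tolist())
s=robot.get_state();print(s["t"],s["eef_pos"],s["ee_rot"],s["gripper_width"],robot.pinch_z)
E
```

```text
pics
top 578.2015419768533 322.13526897465135 239.35444826406908 [[0.0256, -0.9995, 0.0158], [-0.9968, -0.0267, -0.075], [0.0754, -0.0138, -0.9971]] [0.0225, 0.5361, 1.3335]
side 560.7040536659326 323.9383265551323 233.36415209398456 [[0.904, -0.4275, -0.0087], [-0.2645, -0.5432, -0.7968], [0.3359, 0.7226, -0.6042]] [-0.4848, 0.2264, 0.9253]
0.1 [0.18292985 0.46499814 0.23086556] [-5.85268328e-01 -3.08639299e+00  1.56595811e-03] 0.08545005395180434 0.0187
```

View pics/top0.png

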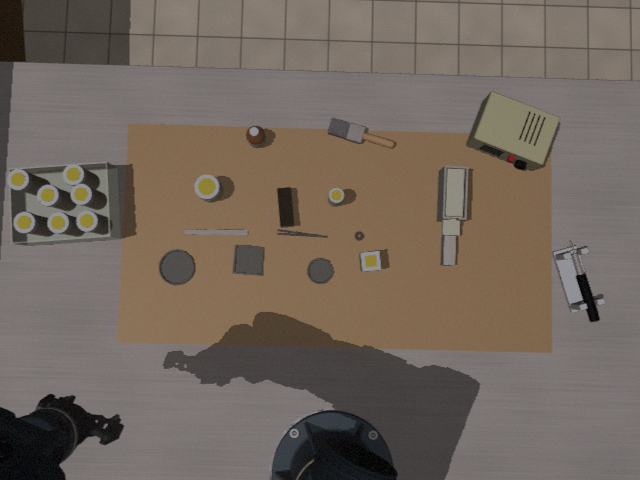

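View pics/side0.png

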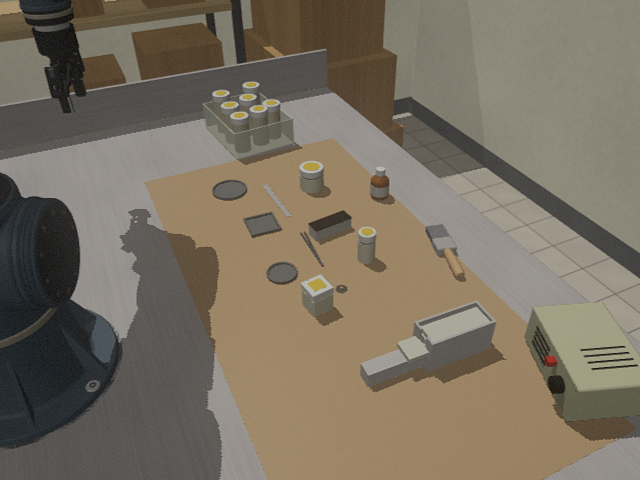

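The top view shows the wide jar (207,187), slim jar (336,196), box (371,261), wide holder (177,267), square holder (249,260), slim holder (320,270), stage (286,207) and magazine (455,193). In the magazine, the tile end is at about (451,227) and the apron runs to (449,266). The side view agrees.

```bash
cat > h.py <<'E'
from cell import robot
import cv2,numpy as np
def ray(c,uv,z):
    uv=np.atleast_2d(uv).astype(float); R=np.array(c["R"]);t=np.array(c["t"])
    d=np.c_[(uv[:,0]-c["cx"])/c["fx"],(uv[:,1]-c["cy"])/c["fy"],np.ones(len(uv))]@R
    o=-R.T@t
    return (o+d*((z-o[2])/d[:,2])[:,None])[:,:2]
def big(mask,roi):
    x0,y0,x1,y1=roi; m=np.zeros(mask.shape,np.uint8); m[y0:y1,x0:x1]=mask[y0:y1,x0:x1]
    cs,_=cv2.findContours(m,cv2.RETR_EXTERNAL,cv2.CHAIN_APPROX_NONE)
    return max(cs,key=cv2.contourArea)[:,0]
def rect(c,cont,z):
    p=ray(c,cont,z); (a,b),(w,h),g=cv2.minAreaRect((p*1000).astype(np.float32))
    return np.round([a,b,w,h,g],1)
E
python3 - <<'E'
from h import *
c=robot.capture("top"); im=c["image"]; hsv=cv2.cvtColor(im,cv2.COLOR_RGB2HSV)
H,S,V=cv2.split(hsv)
yel=((H>20)&(H<35)&(S>130)&(V>140)).astype(np.uint8)
print("rows: cx cy w h ang mm")
for n,r,z in(("wide",(190,170,225,205),.058),("slim",(325,185,348,207),.070),("box",(355,245,388,277),.056)):
    print(n,rect(c,big(yel,r),z))
gray=((S<60)&(V<110)).astype(np.uint8)
for n,r,z in(("wh",(155,245,200,290),.007),("qh",(230,240,268,280),.007),("sh",(303,254,338,290),.007),("stage",(275,182,297,230),.03)):
    print(n,rect(c,big(gray,r),z))
for y in (175,195,215,228,240,255): print(y,[tuple(map(int,p)) for p in hsv[y,438:474:3]])
for n in((177,267),(249,260),(286,207),(286,190),(207,187)):print(n,hsv[n[1],n[0]])
cv2.imwrite("pics/z1.png",cv2.resize(im[155:275,425:485,::-1],None,fx=5,fy=5,interpolation=cv2.INTER_CUBIC))
E
```

```text
rows: cx cy w h ang mm
wide [646.9 304.6  34.2  35.5  47.3]
slim [634.4   8.4  20.6  18.2   1.4]
box [487.3 -74.2  23.4  22.6   8.6]
wh [462.2 377.3  79.7  79.8   1.5]
qh [484.2 209.6  67.8  68.3  86.4]
sh [462.7  40.6  58.8  58.9   1.5]
stage [583.8 125.    6.6   1.6  46.5]
175 [(14, 94, 108), (15, 23, 68), (13, 18, 102), (26, 29, 124), (24, 27, 143), (24, 25, 143), (23, 29, 143), (22, 27, 142), (22, 27, 144), (12, 17, 74), (14, 73, 87), (16, 100, 74)]
195 [(11, 33, 62), (8, 33, 61), (10, 19, 122), (23, 23, 143), (24, 27, 141), (22, 27, 143), (21, 30, 144), (23, 29, 142), (20, 26, 146), (17, 19, 95), (13, 89, 77), (18, 99, 75)]
215 [(13, 27, 65), (4, 27, 65), (10, 20, 113), (28, 24, 128), (23, 24, 137), (25, 24, 136), (21, 24, 140), (24, 28, 139), (23, 28, 120), (10, 19, 121), (15, 104, 76), (15, 95, 99)]
228 [(16, 98, 130), (15, 91, 115), (21, 25, 142), (28, 25, 145), (24, 25, 143), (24, 26, 146), (26, 25, 142), (19, 35, 124), (15, 94, 100), (16, 102, 128), (16, 95, 129), (16, 107, 126)]
240 [(14, 98, 130), (13, 77, 93), (9, 22, 118), (7, 17, 134), (12, 19, 134), (9, 14, 132), (13, 85, 75), (15, 100, 127), (15, 100, 125), (16, 102, 128), (16, 101, 129), (15, 99, 129)]
255 [(16, 101, 131), (14, 45, 74), (13, 17, 137), (4, 13, 137), (8, 15, 135), (12, 19, 135), (16, 105, 78), (15, 103, 129), (15, 94, 130), (15, 102, 130), (16, 102, 130), (15, 101, 129)]
(177, 267) [15 19 79]
(249, 260) [13 22 81]
(286, 207) [19 83 34]
(286, 190) [ 9 65 39]
(207, 187) [ 25 162 145]
```

View pics/z1.png

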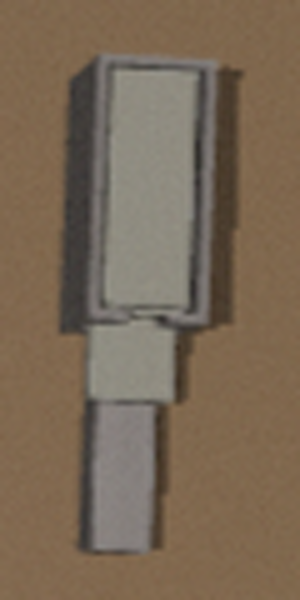

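```bash
cat > go.py <<'E'
# usage: go.py x y z(mm) [tool-y angle deg, mod 180] -> turn about tool z, shift along tool axes (after that turn)
import sys,numpy as np
from cell import robot
from scipy.spatial.transform import Rotation as Ro
s=robot.get_state();p=np.array(s["eef_pos"])*1000;R=Ro.from_rotvec(s["ee_rot"])
yv=R.as_matrix()[:,1];ang=np.degrees(np.arctan2(yv[1],yv[0]))
a=list(map(float,sys.argv[1:]));turn=0
if len(a)>3: turn=-((a[3]-ang+90)%180-90)
R2=R*Ro.from_rotvec([0,0,np.radians(turn)])
print("t%.1f"%s["t"],"pos",p.round(1),"yang %.1f"%ang,"tilt",R.as_matrix()[:2,2].round(3),"w%.1f"%(s["gripper_width"]*1000),"j",np.round(s["joints"],2))
print("turn %.1f"%turn,"shift now",R.inv().apply(np.array(a[:3])-p).round(1),"after turn",R2.inv().apply(np.array(a[:3])-p).round(1))
E
python3 go.py 647 304.6 130
```

```text
t0.1 pos [182.9 465.  231. ] yang 68.5 tilt [-0.    -0.001] w85.2 j [ 1.2   0.21 -0.03  1.32 -0.    1.57]
turn 0.0 shift now [-490.6   20.6  101. ] after turn [-490.6   20.6  101. ]
```

```bash
python3 -m creep '[-0.049,0.002,0.01,0,0,0,0.085,-0.049,0.002,0.01,0,0,0,0.085,-0.049,0.002,0.01,0,0,0,0.085,-0.049,0.002,0.01,0,0,0,0.085,-0.049,0.002,0.01,0,0,0,0.085]' 40
python3 -m creep '[-0.049,0.002,0.01,0,0,0,0.085,-0.049,0.002,0.01,0,0,0,0.085,-0.049,0.002,0.01,0,0,0,0.085,-0.049,0.002,0.01,0,0,0,0.085,-0.049,0.002,0.01,0,0,0,0.085]'
python3 go.py 647 304.6 130
python3 - <<'E'
from h import *
c=robot.capture("wrist");cv2.imwrite("pics/w1.png",c["image"][:,:,::-1]);print(c["fx"],c["cx"],c["cy"],np.round(c["R"],3).tolist(),c["t"])
E
```

```text
t: 0.65
eef_pos: [0.4161, 0.3839, 0.1808]
ee_rot: [-0.585, -3.086, 0.0]
force: [1.3, 1.5, 1.8]
gripper_width: 0.0847
gripper_force: 0.0
t: 1.15
eef_pos: [0.6475, 0.3035, 0.1307]
ee_rot: [-0.585, -3.086, 0.0]
force: [0.7, 1.7, -0.2]
gripper_width: 0.0848
gripper_force: 0.0
t1.1 pos [647.5 303.5 130.7] yang 68.5 tilt [-0. -0.] w84.8 j [0.44 0.71 0.48 1.34 0.   0.81]
turn 0.0 shift now [0.8 0.8 0.7] after turn [0.8 0.8 0.7]
391.6335375644666 313.5424007174382 244.01426076883354 [[0.368, 0.93, -0.001], [0.891, -0.352, 0.287], [0.267, -0.106, -0.958]] [-0.51948252 -0.47741268  0.14312412]
```

View pics/w1.png

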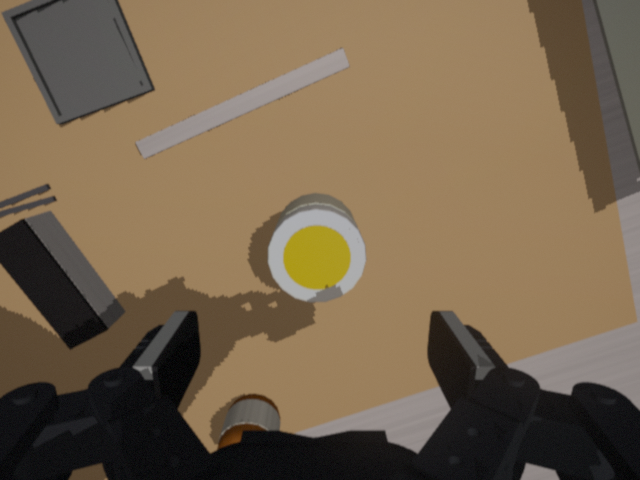

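The wrist view shows the wide jar's dot at (317,257) between the fingers. The brown bottle lies well behind them.

```bash
python3 - <<'E'
from h import *
c=robot.capture("wrist");H,S,V=cv2.split(cv2.cvtColor(c["image"],cv2.COLOR_RGB2HSV))
yel=((H>20)&(H<35)&(S>150)&(V>140)).astype(np.uint8)
print(rect(c,big(yel,(270,210,365,305)),.058))
E
python3 -m creep '[0,0,0.04,0,0,0,0.085,0,0,0.04,0,0,0,0.085]'
python3 go.py 647 304.6 16
```

```text
[646.6 305.   38.1  37.4  68.3]
t: 1.45
eef_pos: [0.6465, 0.3048, 0.0508]
ee_rot: [0.586, 3.085, 0.002]
force: [0.6, 0.3, -1.2]
gripper_width: 0.0851
gripper_force: 0.0
t1.4 pos [646.5 304.8  50.8] yang 68.5 tilt [0.002 0.001] w85.1 j [0.44 0.74 0.33 1.16 0.   0.82]
turn 0.0 shift now [-0.5 -0.1 34.8] after turn [-0.5 -0.1 34.8]
```

```bash
python3 -m creep '[0,0,0.017,0,0,0,0.085,0,0,0.017,0,0,0,0.085,0,0,0,0,0,0,0.04,0,0,0,0,0,0,0.04,0,0,0,0,0,0,0.04]' 40
python3 -m creep '[0,0,0,0,0,0,0.04,0,0,0,0,0,0,0.04,0,0,0,0,0,0,0.04]'
python3 go.py 462.2 377.3 80
```

```text
t: 1.95
eef_pos: [0.6464, 0.3051, 0.0188]
ee_rot: [0.585, 3.085, 0.002]
force: [0.2, 0.5, -1.9]
gripper_width: 0.0572
gripper_force: 42.9
t: 2.25
eef_pos: [0.6463, 0.3049, 0.0182]
ee_rot: [0.585, 3.086, 0.001]
force: [-0.7, -0.1, 5.5]
gripper_width: 0.0572
gripper_force: 43.4
t2.2 pos [646.3 304.9  18.2] yang 68.5 tilt [0.001 0.001] w57.2 j [0.44 0.76 0.28 1.09 0.   0.82]
turn 0.0 shift now [ 1.978e+02  1.000e-01 -6.190e+01] after turn [ 1.978e+02  1.000e-01 -6.190e+01]
```

```bash
python3 -m creep '[0,0,-0.02,0,0,0,0.04,0,0,-0.04,0,0,0,0.04,0.03,0,0,0,0,0,0.04,0.04,0,0,0,0,0,0.04,0.04,0,0,0,0,0,0.04]'
python3 -m creep '[0.04,0,0,0,0,0,0.04,0.03,0,0,0,0,0,0.04,0.018,0,0,0,0,0,0.04,0,0,0,0,0,0,0.04]'
python3 go.py 462.2 377.3 22
```

```text
t: 2.75
eef_pos: [0.5425, 0.345, 0.0774]
ee_rot: [0.587, 3.086, 0.0]
force: [-0.4, 1.2, -2.0]
gripper_width: 0.057
gripper_force: 43.4
t: 3.15
eef_pos: [0.46, 0.378, 0.0777]
ee_rot: [-0.582, -3.087, -0.0]
force: [-0.4, 0.2, -1.4]
gripper_width: 0.057
gripper_force: 43.4
t3.1 pos [460.  378.   77.7] yang 68.6 tilt [-0.  0.] w57.0 j [ 0.69  0.48 -0.06  1.04  0.    1.06]
turn 0.0 shift now [-2.3  0.2 55.7] after turn [-2.3  0.2 55.7]
```

```bash
python3 -m creep '[-0.002,0,0.025,0,0,0,0.04,0,0,0.02,0,0,0,0.04,0,0,0.006,0,0,0,0.04,0,0,0.0035,0,0,0,0.04,0,0,0,0,0,0,0.04]'
python3 go.py 462.2 377.3 21.2
```

```text
t: 3.65
eef_pos: [0.4641, 0.3764, 0.0232]
ee_rot: [0.586, 3.086, 0.0]
force: [0.1, 0.2, -2.1]
gripper_width: 0.0573
gripper_force: 43.4
t3.6 pos [464.1 376.4  23.2] yang 68.5 tilt [0. 0.] w57.3 j [ 0.68  0.53 -0.12  0.92 -0.    1.06]
turn 0.0 shift now [2.1 0.2 2. ] after turn [2.1 0.2 2. ]
```

```bash
python3 -m creep '[0.001,0,0.001,0,0,0,0.04,0,0,0.001,0,0,0,0.04,0,0,0,0,0,0,0.04]'
python3 -m creep '[0,0,0,0,0,0,0.065,0,0,0,0,0,0,0.085,0,0,0,0,0,0,0.085,0,0,0,0,0,0,0.085]'
python3 -m creep '[0,0,-0.02,0,0,0,0.085,0,0,-0.03,0,0,0,0.085,0,0,-0.04,0,0,0,0.085,0,0,-0.02,0,0,0,0.085,0,0,0,0,0,0,0.085]'
python3 go.py 634 8.4 130
python3 - <<'E'
from h import *
c=robot.capture("wrist");cv2.imwrite("pics/w2.png",c["image"][:,:,::-1])
E
```

```text
t: 3.95
eef_pos: [0.4627, 0.3769, 0.0213]
ee_rot: [0.585, 3.086, 0.001]
force: [0.6, -0.3, -2.2]
gripper_width: 0.0569
gripper_force: 43.4
t: 4.35
eef_pos: [0.4626, 0.3768, 0.021]
ee_rot: [0.585, 3.086, 0.0]
force: [0.0, 0.3, -0.1]
gripper_width: 0.0852
gripper_force: 0.0
t: 4.85
eef_pos: [0.4639, 0.3779, 0.1342]
ee_rot: [0.585, 3.083, 0.006]
force: [1.2, 0.0, -0.5]
gripper_width: 0.0849
gripper_force: 0.0
t4.8 pos [463.9 377.9 134.2] yang 68.5 tilt [0.004 0.003] w84.9 j [0.68 0.44 0.04 1.16 0.   1.06]
turn 0.0 shift now [-293.6 -281.6    3.7] after turn [-293.6 -281.6    3.7]
```

View pics/w2.png

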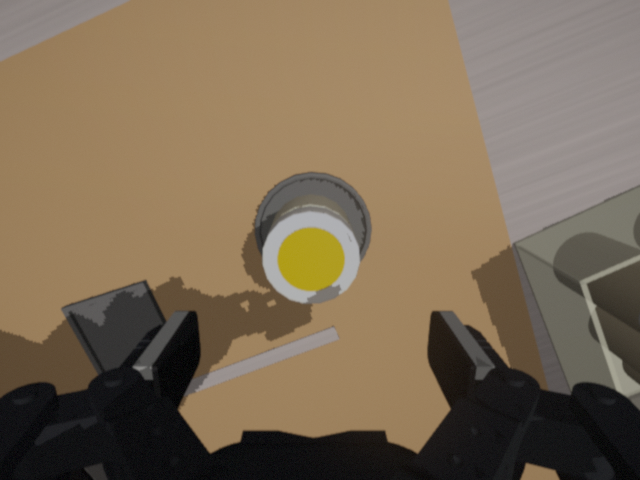

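The wide jar stands inside the large holder's rim. Next is the slim jar.

```bash
python3 -m creep '[-0.033,-0.031,0,0,0,0,0.085,-0.033,-0.031,0,0,0,0,0.085,-0.033,-0.031,0,0,0,0,0.085,-0.033,-0.031,0,0,0,0,0.085,-0.033,-0.031,0,0,0,0,0.085]'
python3 -m creep '[-0.033,-0.031,0,0,0,0,0.085,-0.033,-0.031,0,0,0,0,0.085,-0.033,-0.031,0,0,0,0,0.085,-0.03,-0.033,0,0,0,0,0.085,0,0,0,0,0,0,0.085]'
python3 go.py 634 8.4 70
python3 - <<'E'
from h import *
c=robot.capture("wrist");H,S,V=cv2.split(cv2.cvtColor(c["image"],cv2.COLOR_RGB2HSV))
yel=((H>20)&(H<35)&(S>150)&(V>140)).astype(np.uint8)
print(rect(c,big(yel,(230,170,400,340)),.070))
E
```

```text
t: 5.4
eef_pos: [0.5592, 0.1702, 0.1296]
ee_rot: [-0.585, -3.085, 0.001]
force: [1.3, 0.3, 0.1]
gripper_width: 0.0845
gripper_force: 0.0
t: 5.9
eef_pos: [0.6339, 0.0028, 0.129]
ee_rot: [-0.592, -3.084, 0.002]
force: [-0.8, 0.7, 0.2]
gripper_width: 0.0851
gripper_force: 0.0
t5.9 pos [633.9   2.8 129. ] yang 68.3 tilt [-0.002 -0.001] w85.1 j [ 0.    0.53  0.16  1.2  -0.    0.38]
turn 0.0 shift now [ 1.9  5.4 59. ] after turn [ 1.9  5.4 59. ]
[633.4   8.2  23.   22.6  68.2]
```

```bash
python3 -m creep '[0.002,0.005,0,0,0,0,0.085,0,0,0.03,0,0,0,0.085,0,0,0.03,0,0,0,0.085,0,0,0.03,0,0,0,0.085,0,0,0.019,0,0,0,0.085]'
python3 go.py 633.5 8.3 20
python3 -m creep '[0,0,0,0,0,0,0.085,0,0,0,0,0,0,0.04,0,0,0,0,0,0,0.02,0,0,0,0,0,0,0.02,0,0,0,0,0,0,0.02]' 30
python3 -m creep '[0,0,0,0,0,0,0.02,0,0,0,0,0,0,0.02,0,0,0,0,0,0,0.02]'
python3 go.py 462.7 40.6 80
```

```text
t: 6.45
eef_pos: [0.6315, 0.015, 0.0194]
ee_rot: [-0.581, -3.085, 0.001]
force: [-0.3, 0.2, 0.0]
gripper_width: 0.0851
gripper_force: 0.0
t6.5 pos [631.5  15.   19.4] yang 68.6 tilt [-0.003  0.   ] w85.1 j [ 0.02  0.6  -0.01  0.96  0.    0.4 ]
turn 0.0 shift now [-4.4 -5.5 -0.6] after turn [-4.4 -5.5 -0.6]
t: 6.95
eef_pos: [0.634, 0.0132, 0.0232]
ee_rot: [0.585, 3.085, 0.001]
force: [-1.3, 1.1, 7.0]
gripper_width: 0.0356
gripper_force: 29.3
t: 7.25
eef_pos: [0.6339, 0.0132, 0.0232]
ee_rot: [0.585, 3.085, 0.001]
force: [-2.5, 1.8, 7.5]
gripper_width: 0.035
gripper_force: 29.3
t7.2 pos [633.9  13.2  23.2] yang 68.5 tilt [0.002 0.   ] w35.0 j [ 0.02  0.59 -0.01  0.97  0.    0.4 ]
turn 0.0 shift now [169.3 -37.1 -57.1] after turn [169.3 -37.1 -57.1]
```

```bash
python3 -m creep '[0,0,-0.02,0,0,0,0.02,0,0,-0.04,0,0,0,0.02,0.03,-0.007,0,0,0,0,0.02,0.04,-0.008,0,0,0,0,0.02,0.04,-0.01,0,0,0,0,0.02]'
python3 -m creep '[0.04,-0.008,0,0,0,0,0.02,0.02,-0.004,0,0,0,0,0.02,0,0,0,0,0,0,0.02,0,0,0,0,0,0,0.02,0,0,0,0,0,0,0.02]'
python3 go.py 462.7 40.6 27
```

```text
t: 7.75
eef_pos: [0.5209, 0.0303, 0.0824]
ee_rot: [0.585, 3.085, 0.001]
force: [-0.2, 0.4, -0.2]
gripper_width: 0.0354
gripper_force: 30.1
t: 8.25
eef_pos: [0.4626, 0.0408, 0.0823]
ee_rot: [0.585, 3.085, 0.0]
force: [0.1, -0.0, -0.5]
gripper_width: 0.0356
gripper_force: 30.1
t8.2 pos [462.6  40.8  82.3] yang 68.5 tilt [0.001 0.   ] w35.6 j [ 0.09  0.22 -0.41  0.93 -0.    0.46]
turn 0.0 shift now [-0.1 -0.2 55.3] after turn [-0.1 -0.2 55.3]
```

```bash
python3 -m creep '[0.001,0,0.03,0,0,0,0.02,0,0,0.02,0,0,0,0.02,0,0,0.005,0,0,0,0.02,0,0,0,0,0,0,0.02,0,0,0,0,0,0,0.02]'
python3 -m creep '[0,0,0.001,0,0,0,0.02,0,0,0,0,0,0,0.02,0,0,0,0,0,0,0.02]'
python3 go.py 462.7 40.6 26.2
```

```text
t: 8.75
eef_pos: [0.4613, 0.0411, 0.0272]
ee_rot: [0.586, 3.086, 0.0]
force: [0.9, 0.5, 0.2]
gripper_width: 0.0353
gripper_force: 30.1
t: 9.05
eef_pos: [0.4608, 0.0412, 0.0261]
ee_rot: [0.585, 3.086, 0.0]
force: [-0.6, 0.4, 0.2]
gripper_width: 0.0355
gripper_force: 30.1
t9.1 pos [460.8  41.2  26.1] yang 68.5 tilt [0. 0.] w35.5 j [ 0.09  0.28 -0.49  0.79 -0.    0.46]
turn 0.0 shift now [-2.   0.1 -0.1] after turn [-2.   0.1 -0.1]
```

```bash
python3 -m creep '[0,0,0.001,0,0,0,0.02,0,0,0,0,0,0,0.02]'
python3 -m creep '[0,0,0,0,0,0,0.045,0,0,0,0,0,0,0.065,0,0,0,0,0,0,0.085,0,0,0,0,0,0,0.085]'
python3 -m creep '[0,0,-0.02,0,0,0,0.085,0,0,-0.03,0,0,0,0.085,0,0,-0.05,0,0,0,0.085,0,0,-0.02,0,0,0,0.085,0,0,0,0,0,0,0.085]'
python3 -m creep '[0,0,0,0,0,-8.5,0.085,0,0,0,0,0,-8.5,0.085,0,0,0,0,0,-8.5,0.085,0,0,0,0,0,-4.5,0.085,0,0,0,0,0,0,0.085]'
python3 -m creep '[0,0,0,0,0,0,0.085]'
python3 go.py 487.3 -74.2 140 98.6
python3 - <<'E'
from h import *
c=robot.capture("wrist");cv2.imwrite("pics/w3.png",c["image"][:,:,::-1])
E
```

```text
t: 9.25
eef_pos: [0.4608, 0.0412, 0.0254]
ee_rot: [0.585, 3.086, 0.0]
force: [-3.1, -0.5, 9.3]
gripper_width: 0.0354
gripper_force: 31.1
t: 9.65
eef_pos: [0.4606, 0.0412, 0.0249]
ee_rot: [-0.585, -3.087, 0.0]
force: [-0.4, 1.1, 0.7]
gripper_width: 0.0844
gripper_force: 0.0
t: 10.15
eef_pos: [0.4624, 0.0414, 0.1478]
ee_rot: [0.584, 3.082, 0.002]
force: [0.9, -0.2, 0.4]
gripper_width: 0.0849
gripper_force: 0.0
t: 10.65
eef_pos: [0.4601, 0.0412, 0.144]
ee_rot: [0.235, -3.131, 0.0]
force: [0.4, 0.1, -0.5]
gripper_width: 0.0849
gripper_force: 0.0
t: 10.75
eef_pos: [0.4602, 0.0412, 0.1443]
ee_rot: [0.229, -3.132, 0.0]
force: [-0.1, 0.2, 0.4]
gripper_width: 0.085
gripper_force: 0.0
t10.8 pos [460.2  41.2 144.3] yang 98.4 tilt [-0.001 -0.   ] w85.0 j [ 0.09  0.17 -0.31  1.09 -0.   -0.06]
turn -0.2 shift now [ -10.  -118.1    4.3] after turn [  -9.5 -118.1    4.3]
```

View pics/w3.png

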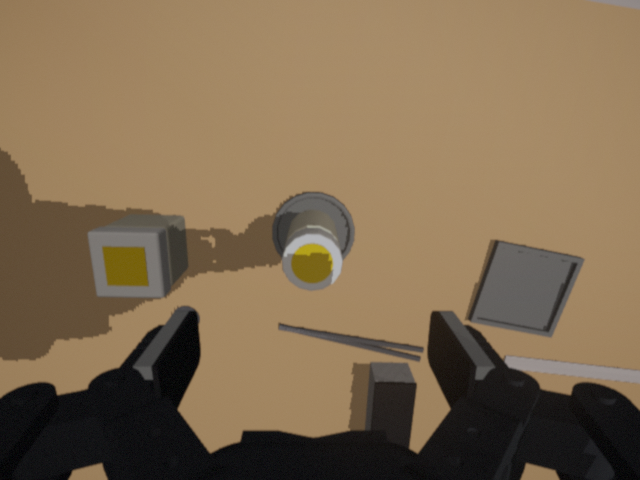

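The slim jar stands in its holder. The box at (130,260) is nearly square to the tool, and the square holder (525,287) is turned about 10° relative to it.

```bash
python3 -m creep '[-0.002,-0.04,0,0,0,0,0.085,-0.003,-0.04,0,0,0,0,0.085,-0.005,-0.038,0,0,0,0,0.085,0,0,0,0,0,0,0.085,0,0,0,0,0,0,0.085]'
cat > yb.py <<'E'
from h import *
c=robot.capture("wrist");H,S,V=cv2.split(cv2.cvtColor(c["image"],cv2.COLOR_RGB2HSV))
yel=((H>20)&(H<35)&(S>150)&(V>140)).astype(np.uint8)
print(rect(c,big(yel,(220,160,420,345)),.056))
E
python3 yb.py; python3 go.py 487.3 -74.2 18 98.6
```

```text
t: 11.3
eef_pos: [0.4878, -0.0745, 0.1445]
ee_rot: [0.228, -3.133, -0.001]
force: [-0.7, 0.6, -0.4]
gripper_width: 0.085
gripper_force: 0.0
[486.6 -73.9  24.7  24.7   8.3]
t11.3 pos [487.7 -73.8 144.6] yang 98.4 tilt [-0.001  0.   ] w85.0 j [-0.15  0.23 -0.23  1.11  0.   -0.3 ]
turn -0.2 shift now [  0.4  -0.4 126.6] after turn [  0.4  -0.4 126.6]
```

```bash
python3 -m creep '[0.001,0,0.04,0,0,0,0.085,0,0,0.04,0,0,0,0.085,0,0,0.03,0,0,0,0.085,0,0,0.017,0,0,0,0.085,0,0,0,0,0,0,0.085]'
python3 -m creep '[0,0,0,0,0,0,0.06,0,0,0,0,0,0,0.03,0,0,0,0,0,0,0.03,0,0,0,0,0,0,0.03,0,0,0,0,0,0,0.03]' 35
python3 -m creep '[0,0,0,0,0,0,0.03,0,0,0,0,0,0,0.03]'
python3 go.py 484.2 209.6 80 86.4
```

```text
t: 11.85
eef_pos: [0.485, -0.0727, 0.0159]
ee_rot: [0.235, -3.129, -0.002]
force: [-0.2, 0.4, -0.1]
gripper_width: 0.0847
gripper_force: 0.0
t: 12.35
eef_pos: [0.4879, -0.0741, 0.0192]
ee_rot: [-0.233, 3.131, -0.0]
force: [-1.9, 2.1, 9.0]
gripper_width: 0.0436
gripper_force: 34.9
t: 12.55
eef_pos: [0.4879, -0.0741, 0.0192]
ee_rot: [-0.233, 3.131, -0.0]
force: [-1.1, 1.7, 8.9]
gripper_width: 0.0439
gripper_force: 34.9
t12.6 pos [487.9 -74.1  19.2] yang 98.5 tilt [0.002 0.   ] w43.9 j [-0.15  0.34 -0.43  0.8   0.   -0.3 ]
turn 12.1 shift now [-38.5 281.1 -60.8] after turn [ 21.3 282.9 -60.8]
```

```bash
python3 -m creep '[0,0,-0.02,0,0,0,0.03,0,0,-0.03,0,0,0,0.03,0,0,-0.03,0,0,0,0.03,0,0,-0.03,0,0,0,0.03,0,0,0,0,0,0,0.03]'
python3 -m creep '[-0.004,0.03,0,0,0,0,0.03,-0.005,0.04,0,0,0,0,0.03,-0.005,0.04,0,0,0,0,0.03,-0.005,0.04,0,0,0,0,0.03,-0.005,0.04,0,0,0,0,0.03]'
python3 -m creep '[-0.005,0.04,0,0,0,0,0.03,-0.005,0.03,0,0,0,0,0.03,-0.004,0.021,0,0,0,0,0.03,0,0,0,0,0,6,0.03,0,0,0,0,0,6,0.03]'
python3 -m creep '[0,0,0,0,0,0,0.03,0,0,0,0,0,0,0.03]'
python3 go.py 484.2 209.6 22.7 86.4
```

```text
t: 13.05
eef_pos: [0.4892, -0.0745, 0.1322]
ee_rot: [-0.233, 3.126, -0.002]
force: [0.7, -0.3, -1.4]
gripper_width: 0.0438
gripper_force: 36.3
t: 13.55
eef_pos: [0.4822, 0.1189, 0.1279]
ee_rot: [-0.233, 3.133, 0.0]
force: [0.9, 0.0, -1.0]
gripper_width: 0.0435
gripper_force: 36.3
t: 14.05
eef_pos: [0.4826, 0.2101, 0.1275]
ee_rot: [-0.1, -3.14, 0.0]
force: [0.8, 0.3, -1.4]
gripper_width: 0.0437
gripper_force: 36.1
t: 14.25
eef_pos: [0.4828, 0.2093, 0.1278]
ee_rot: [-0.091, -3.14, 0.0]
force: [-0.7, -0.1, -0.7]
gripper_width: 0.0438
gripper_force: 36.1
t14.2 pos [482.8 209.3 127.8] yang 86.7 tilt [-0. -0.] w43.8 j [ 0.41  0.31 -0.17  1.09  0.    0.47]
turn 0.3 shift now [ -1.4   0.4 105.1] after turn [ -1.4   0.4 105.1]
```

```bash
python3 -m creep '[-0.0005,0,0.04,0,0,0,0.03,0,0,0.04,0,0,0,0.03,0,0,0.02,0,0,0,0.03,0,0,0.004,0,0,0,0.03,0,0,0,0,0,0,0.03]'
python3 -m creep '[0,0,0,0,0,0,0.03,0,0,0.001,0,0,0,0.03,0,0,0.001,0,0,0,0.03,0,0,0,0,0,0,0.03]'
python3 go.py 484.2 209.6 22.2 86.4
```

```text
t: 14.75
eef_pos: [0.4829, 0.2089, 0.0236]
ee_rot: [-0.092, -3.139, 0.001]
force: [0.0, -0.9, -1.1]
gripper_width: 0.0439
gripper_force: 35.9
t: 15.15
eef_pos: [0.4837, 0.2094, 0.0222]
ee_rot: [0.095, 3.139, 0.0]
force: [0.1, 0.4, 2.5]
gripper_width: 0.0439
gripper_force: 36.1
t15.2 pos [483.7 209.4  22.2] yang 86.5 tilt [0.001 0.   ] w43.9 j [ 0.41  0.4  -0.33  0.84 -0.    0.47]
turn 0.1 shift now [-0.5  0.2  0. ] after turn [-0.5  0.2  0. ]
```

```bash
python3 -m creep '[0,0,0,0,0,0,0.05,0,0,0,0,0,0,0.07,0,0,0,0,0,0,0.085,0,0,0,0,0,0,0.085]'
python3 -m creep '[0,0,-0.02,0,0,0,0.085,0,0,-0.03,0,0,0,0.085,0,0,-0.05,0,0,0,0.085,0,0,-0.05,0,0,0,0.085,0,0,0,0,0,0,0.085]'
python3 go.py 580 125 190
python3 -m creep '[-0.035,-0.03,0,0,0,0,0.085,-0.035,-0.03,0,0,0,0,0.085,-0.03,-0.03,0,0,0,0,0.085,0,0,0,0,0,0,0.085,0,0,0,0,0,0,0.085]'
python3 - <<'E'
from h import *
c=robot.capture("wrist");im=c["image"];cv2.imwrite("pics/w4.png",im[:,:,::-1])
E
```

```text
t: 15.55
eef_pos: [0.4834, 0.2094, 0.0219]
ee_rot: [0.095, 3.14, 0.0]
force: [-0.6, 0.2, 0.7]
gripper_width: 0.0851
gripper_force: 0.0
t: 16.05
eef_pos: [0.4861, 0.2105, 0.1783]
ee_rot: [0.095, 3.132, 0.006]
force: [0.3, 0.9, -1.0]
gripper_width: 0.0851
gripper_force: 0.0
t16.1 pos [486.1 210.5 178.3] yang 86.5 tilt [0.008 0.004] w85.1 j [ 0.41  0.28 -0.08  1.2  -0.    0.47]
turn 0.0 shift now [-99.  -79.6 -11.3] after turn [-99.  -79.6 -11.3]
t: 16.55
eef_pos: [0.578, 0.1127, 0.1714]
ee_rot: [-0.098, -3.139, -0.0]
force: [-0.4, 0.4, 0.2]
gripper_width: 0.0848
gripper_force: 0.0
```

View pics/w4.png

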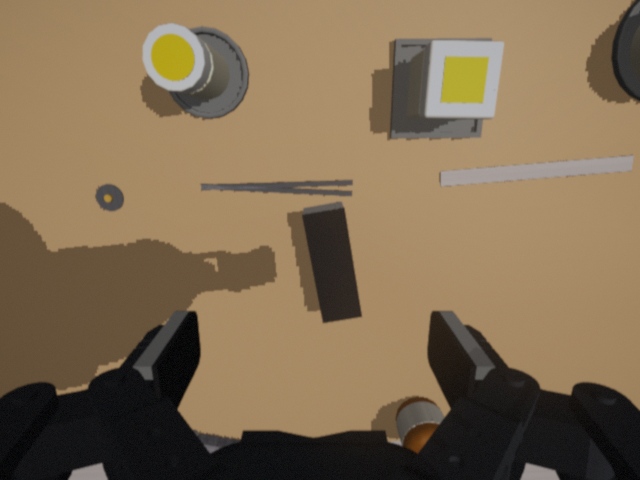

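The box sits in the square holder. The black stage top spans about (303–361, 205–322).

```bash
python3 - <<'E'
from h import *
for n,roi in(("wrist",(290,195,375,328)),("top",(270,180,300,232))):
    c=robot.capture(n);H,S,V=cv2.split(cv2.cvtColor(c["image"],cv2.COLOR_RGB2HSV))
    x0,y0,x1,y1=roi
    for th in (45,55): print(n,th,rect(c,big((V<th).astype(np.uint8),roi),.03))
p=np.array([(97,55),(218,62),(207,325),(90,325)])/5+[425,155]
print("mag top corners",(ray(c,p,.066)*1000).round(0).tolist())
p=np.array([(88,403),(175,403)])/5+[425,155]; print("tile end",(ray(c,p,.040)*1000).round(0).tolist())
p=np.array([(80,550),(155,551)])/5+[425,155]; print("apron end",(ray(c,p,.030)*1000).round(0).tolist())
E
python3 go.py 560 -250 185
```

```text
wrist 45 [608.2 121.6  87.3  22.9   6.8]
wrist 55 [608.  125.   88.7  30.4   6.6]
t16.7 pos [577.2 114.2 171.9] yang 86.6 tilt [-0.  0.] w85.2 j [0.2  0.41 0.09 1.25 0.   0.25]
turn 0.0 shift now [  -4.6 -364.6  -13.1] after turn [  -4.6 -364.6  -13.1]Traceback (most recent call last):
  File "<stdin>", line 5, in <module>
  File "h.py", line 11, in big
    return max(cs,key=cv2.contourArea)[:,0]
           ~~~^^^^^^^^^^^^^^^^^^^^^^^^
ValueError: max() iterable argument is empty
```

```bash
python3 -m creep '[0,-0.04,-0.004,0,0,0,0.085,0,-0.045,-0.004,0,0,0,0.085,0,-0.045,-0.004,0,0,0,0.085,0,-0.045,0,0,0,0,0.085,0,-0.045,0,0,0,0,0.085]'
python3 -m creep '[0,-0.045,0,0,0,0,0.085,0,-0.045,0,0,0,0,0.085,0,-0.045,0,0,0,0,0.085,0,0,0,0,0,0,0.085,0,0,0,0,0,0,0.085]'
python3 - <<'E'
from h import *
c=robot.capture("wrist");im=c["image"];cv2.imwrite("pics/w5.png",im[:,:,::-1])
c=robot.capture("top")
p=np.array([(97,55),(218,62),(207,325),(90,325)])/5+[425,155]
print("mag top corners",(ray(c,p,.066)*1000).round(0).tolist())
p=np.array([(88,403),(175,403)])/5+[425,155]; print("tile end",(ray(c,p,.040)*1000).round(0).tolist())
p=np.array([(80,550),(155,551)])/5+[425,155]; print("apron end",(ray(c,p,.030)*1000).round(0).tolist())
E
python3 go.py 560 -250 185
```

```text
t: 17.2
eef_pos: [0.564, -0.1067, 0.1845]
ee_rot: [0.092, 3.139, -0.0]
force: [0.1, -0.2, 0.1]
gripper_width: 0.0853
gripper_force: 0.0
t: 17.7
eef_pos: [0.5561, -0.2407, 0.1839]
ee_rot: [-0.096, -3.14, -0.0]
force: [-0.8, 0.1, 0.9]
gripper_width: 0.0855
gripper_force: 0.0
mag top corners [[708.0, -239.0], [706.0, -294.0], [585.0, -290.0], [583.0, -237.0]]
tile end [[550.0, -242.0], [551.0, -282.0]]
apron end [[482.0, -241.0], [483.0, -276.0]]
t17.8 pos [ 556.4 -239.5  184.1] yang 86.6 tilt [0. 0.] w84.8 j [-0.41  0.45  0.17  1.3   0.   -0.35]
turn 0.0 shift now [ -4.2 -10.3  -0.9] after turn [ -4.2 -10.3  -0.9]
```

View pics/w5.png

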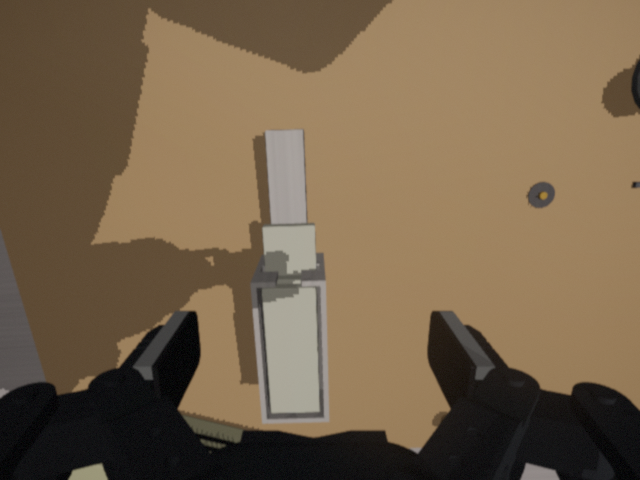

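The magazine's top corners are about (253,287), (326,285), (329,421) and (263,422). The tile's protruding end has corners at about (263,226) and (314,224), and the apron runs from (266,131)/(303,129) to (270,223)/(306,222).

```bash
python3 - <<'E'
from h import *
c=robot.capture("wrist")
f=lambda p,z:(ray(c,np.array(p),z)*1000).round(1).tolist()
m=np.array(f([(253,287),(326,285),(329,421),(263,422)],.066));print("mag",m.tolist(),m.mean(0))
print("tile",f([(263,226),(314,224)],.04))
a=np.array(f([(266,131),(303,129),(306,222),(270,223)],.03));print("apron",a.tolist())
ang=lambda v:np.degrees(np.arctan2(v[1],v[0]))
print(ang(a[3]-a[0]),ang(a[2]-a[1]),ang(m[3]-m[0]),ang(m[2]-m[1]))
H,S,V=cv2.split(cv2.cvtColor(c["image"],cv2.COLOR_RGB2HSV))
for y in(150,200):print(y,[(x,int(S[y,x])) for x in range(260,312,1) if abs(int(S[y,x])-int(S[y,x-1]))>35])
for y in(320,360,400):print(y,[(x,int(V[y,x])) for x in range(250,335,1) if abs(int(V[y,x])-int(V[y,x-1]))>20])
E
```

```text
mag [[589.8, -285.6], [591.4, -233.1], [709.5, -236.7], [707.2, -289.9]] [ 649.475 -261.325]
tile [[551.5, -277.8], [552.3, -239.3]]
apron [[483.0, -270.2], [483.3, -243.1], [552.8, -245.6], [551.8, -273.6]]
-2.829175837630321 -2.0601110237231257 -2.097630056847862 -1.7459860740289177
150 [(264, 47), (303, 79)]
200 [(267, 58), (268, 22), (305, 91)]
320 [(251, 130), (252, 152), (257, 105), (258, 81), (262, 133), (263, 163), (315, 113), (319, 136)]
360 [(254, 117), (255, 150), (260, 121), (261, 93), (265, 132), (266, 164), (316, 116), (320, 134)]
400 [(263, 127), (264, 96), (268, 132), (269, 163), (317, 120), (318, 88), (321, 114), (322, 148)]
```

```bash
python3 -m creep '[-0.01,-0.018,0,0,0,-1.2,0.085,0,0,0.04,0,0,0,0.085,0,0,0.04,0,0,0,0.085,0,0,0,0,0,0,0.085,0,0,0,0,0,0,0.085]'
python3 go.py 565 -259 14 87.8
```

```text
t: 18.35
eef_pos: [0.5652, -0.2584, 0.1048]
ee_rot: [-0.06, -3.14, -0.0]
force: [0.6, 0.2, 1.3]
gripper_width: 0.0848
gripper_force: 0.0
t18.4 pos [ 565.2 -258.4  104.8] yang 87.8 tilt [-0.001  0.   ] w84.8 j [-0.43  0.51  0.07  1.13  0.   -0.39]
turn 0.0 shift now [ 0.1 -0.6 90.8] after turn [ 0.1 -0.6 90.8]
```

```bash
python3 -m creep '[0,-0.0005,0.04,0,0,0,0.085,0,0,0.03,0,0,0,0.085,0,0,0.021,0,0,0,0.085,0,0,0,0,0,0,0.085,0,0,0,0,0,0,0.085]'
python3 go.py 565 -259 14 87.8
python3 -m creep '[0,0,0,0,0,0,0.05,0,0,0,0,0,0,0.03,0,0,0,0,0,0,0.03,0,0,0,0,0,0,0.03,0,0,0,0,0,0,0.03]' 50
python3 go.py 565 -259 14 87.8
```

```text
t: 18.85
eef_pos: [0.5665, -0.2602, 0.0153]
ee_rot: [0.062, 3.139, -0.002]
force: [0.3, 0.1, 0.1]
gripper_width: 0.0852
gripper_force: 0.0
t18.9 pos [ 566.5 -260.2   15.3] yang 87.8 tilt [ 0.002 -0.001] w85.2 j [-0.43  0.58 -0.05  0.93 -0.   -0.39]
turn -0.0 shift now [1.5 1.1 1.3] after turn [1.5 1.1 1.3]
t: 19.35
eef_pos: [0.5656, -0.2602, 0.0141]
ee_rot: [0.062, 3.14, -0.001]
force: [-2.8, 0.7, 9.8]
gripper_width: 0.0387
gripper_force: 50.0
t19.4 pos [ 565.6 -260.2   14.1] yang 87.7 tilt [ 0.001 -0.001] w38.7 j [-0.43  0.58 -0.06  0.93  0.   -0.39]
turn -0.1 shift now [0.7 1.2 0.1] after turn [0.7 1.2 0.1]
```

```bash
python3 -m creep '[0.005,0,-0.0007,0,0,0,0.03,0.015,0,0,0,0,0,0.03,0.015,0,0,0,0,0,0.03,0,0,0,0,0,0,0.03]'
python3 -m creep '[0.015,0,0,0,0,0,0.03,0.015,0,0,0,0,0,0.03,0.015,0,0,0,0,0,0.03,0.005,0,0,0,0,0,0.03,0,0,0,0,0,0,0.03]'
python3 -m creep '[0,0,0,0,0,0,0.03,0,0,0,0,0,0,0.03]'
python3 go.py 480 -257 14 87.8
python3 - <<'E'
from h import *
c=robot.capture("side");im=c["image"];cv2.imwrite("pics/s1.png",cv2.resize(im[240:420,300:540,::-1],None,fx=3,fy=3))
E
```

```text
t: 19.75
eef_pos: [0.5289, -0.2586, 0.0141]
ee_rot: [-0.063, -3.141, 0.0]
force: [-6.5, 0.0, 7.6]
gripper_width: 0.0389
gripper_force: 51.2
t: 20.25
eef_pos: [0.4796, -0.2567, 0.014]
ee_rot: [-0.063, -3.14, 0.0]
force: [-8.6, 0.8, 14.3]
gripper_width: 0.0391
gripper_force: 51.9
t: 20.45
eef_pos: [0.4796, -0.2568, 0.014]
ee_rot: [-0.063, -3.139, 0.001]
force: [-11.6, 1.1, 16.5]
gripper_width: 0.0391
gripper_force: 52.2
t20.4 pos [ 479.6 -256.8   14. ] yang 87.7 tilt [-0.002 -0.   ] w39.1 j [-0.49  0.44 -0.29  0.84 -0.   -0.45]
turn -0.1 shift now [-0.4 -0.2 -0. ] after turn [-0.4 -0.2 -0. ]
```

View pics/s1.png

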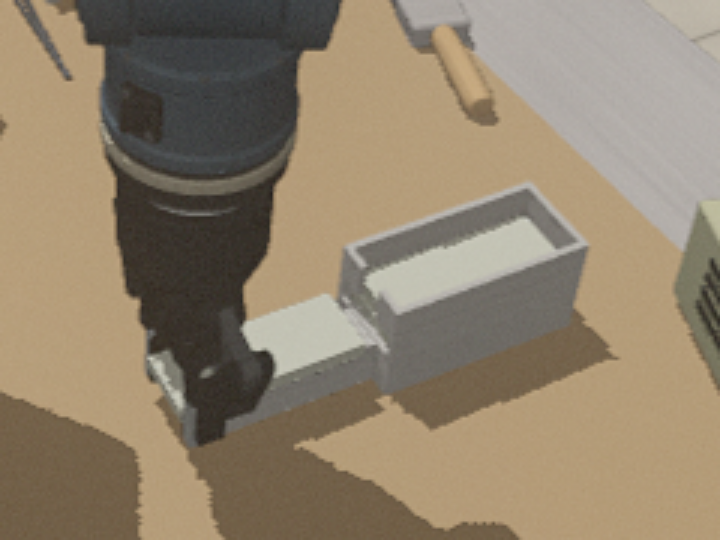

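The tile is out on the apron and clear of the front, and the other tiles have dropped flat. Now I regrip at its centre.

```bash
python3 -m creep '[0,0,0,0,0,0,0.06,0,0,0,0,0,0,0.075,0,0,0,0,0,0,0.085,-0.02,0,-0.001,0,0,0,0.085,-0.021,0,0,0,0,0,0.085]'
python3 -m creep '[0,0,0,0,0,0,0.085,0,0,0,0,0,0,0.085]'
python3 go.py 521 -258.5 15 87.8
python3 -m creep '[0,0,0,0,0,0,0.05,0,0,0,0,0,0,0.03,0,0,0,0,0,0,0.03,0,0,0,0,0,0,0.03,0,0,0,0,0,0,0.03]' 50
python3 go.py 521 -258.5 15 87.8
```

```text
t: 21.0
eef_pos: [0.5216, -0.2583, 0.0147]
ee_rot: [-0.063, -3.141, -0.0]
force: [0.3, 0.2, 0.3]
gripper_width: 0.0848
gripper_force: 0.0
t: 21.2
eef_pos: [0.5209, -0.258, 0.0142]
ee_rot: [-0.062, -3.14, -0.0]
force: [-0.3, 0.3, 1.1]
gripper_width: 0.0846
gripper_force: 0.0
t21.2 pos [ 520.9 -258.    14.2] yang 87.8 tilt [-0.001  0.   ] w84.6 j [-0.46  0.51 -0.18  0.88 -0.   -0.42]
turn -0.0 shift now [-0.1 -0.5 -0.8] after turn [-0.1 -0.5 -0.8]
t: 21.7
eef_pos: [0.5208, -0.2583, 0.0149]
ee_rot: [-0.063, -3.141, 0.0]
force: [-3.3, 0.8, 5.2]
gripper_width: 0.0392
gripper_force: 50.7
t21.7 pos [ 520.8 -258.3   14.9] yang 87.7 tilt [-0. -0.] w39.2 j [-0.46  0.51 -0.18  0.88 -0.   -0.42]
turn -0.1 shift now [-0.2 -0.2 -0.1] after turn [-0.2 -0.2 -0.1]
```

```bash
python3 -m creep '[0,0,-0.01,0,0,0,0.03,0,0,-0.03,0,0,0,0.03,0,0,-0.04,0,0,0,0.03,0,0,-0.05,0,0,0,0.03,0,0,0,0,0,0,0.03]'
python3 -m creep '[0,0,0,0,0,0,0.03]'
python3 go.py 608 125 145 96.6
python3 - <<'E'
from h import *
c=robot.capture("wrist");im=c["image"];cv2.imwrite("pics/w6.png",im[:,:,::-1])
E
```

```text
t: 22.2
eef_pos: [0.5239, -0.2596, 0.1517]
ee_rot: [0.062, 3.132, -0.006]
force: [0.6, 0.4, -0.6]
gripper_width: 0.0392
gripper_force: 50.7
t: 22.3
eef_pos: [0.5218, -0.2585, 0.1461]
ee_rot: [0.062, 3.138, -0.002]
force: [-0.4, -0.4, -1.4]
gripper_width: 0.0393
gripper_force: 50.7
t22.3 pos [ 521.8 -258.5  146.1] yang 87.7 tilt [ 0.002 -0.001] w39.3 j [-0.46  0.41  0.02  1.18  0.   -0.42]
turn -8.9 shift now [-70.9 386.7   0.8] after turn [-129.7  371.1    0.8]
```

View pics/w6.png

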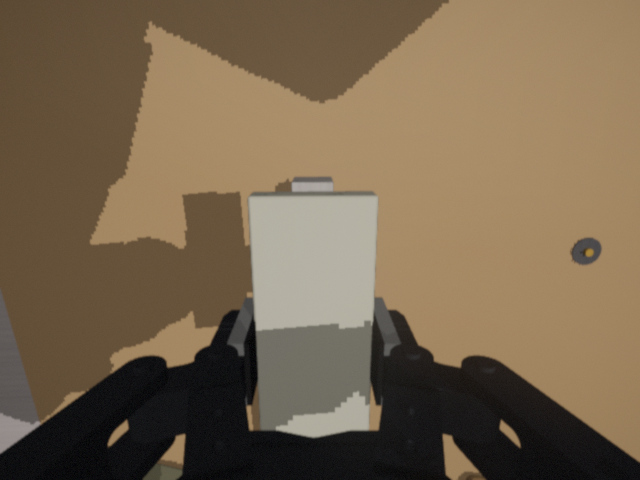

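The tile is held level in the fingers. Its top end edge runs from (250,197) to (377,196).

```bash
python3 - <<'E'
from h import *
c=robot.capture("wrist");s=robot.get_state();p=s["eef_pos"]
print(p, (-np.array(c["R"]).T@np.array(c["t"])).round(4))
for z in(.025,.015):
    q=ray(c,[(249.5,197),(377,196),(249,193),(376,191.5),(257,430),(369.5,428)],p[2]+z)*1000
    th=np.radians(87.7-0); y=np.array([np.cos(th),np.sin(th)]); x=np.array([-y[1],y[0]])
    d=q-p[:2]*1000; print(z,np.c_[d@x,d@y].round(1).tolist())
E
```

```text
[ 0.52060322 -0.25795054  0.14380357] [ 0.4466 -0.2554  0.2877]
0.025 [[53.4, -20.1], [53.7, 18.9], [54.7, -20.2], [55.1, 18.5], [-33.4, -21.5], [-32.5, 20.1]]
0.015 [[51.7, -21.7], [52.0, 20.5], [53.0, -21.8], [53.5, 20.1], [-42.4, -23.3], [-41.4, 21.8]]
```

```bash
python3 -m creep '[0,0,0,0,0,-4.5,0.03,0,0,0,0,0,-4.4,0.03,-0.01,0.03,0,0,0,0,0.03,-0.014,0.04,0,0,0,0,0.03,-0.014,0.04,0,0,0,0,0.03]'
python3 -m creep '[-0.014,0.04,0,0,0,0,0.03,-0.014,0.04,0,0,0,0,0.03,-0.014,0.04,0,0,0,0,0.03,-0.014,0.04,0,0,0,0,0.03,-0.014,0.04,0,0,0,0,0.03]'
python3 -m creep '[-0.012,0.03,0,0,0,0,0.03,-0.01,0.03,0,0,0,0,0.03,0,0,0,0,0,0,0.03,0,0,0,0,0,0,0.03,0,0,0,0,0,0,0.03]'
python3 go.py 607.3 125 16 96.6
```

```text
t: 22.9
eef_pos: [0.5453, -0.1433, 0.1431]
ee_rot: [0.179, -3.134, -0.001]
force: [0.6, 0.1, -0.9]
gripper_width: 0.0392
gripper_force: 50.7
t: 23.4
eef_pos: [0.5919, 0.0639, 0.1431]
ee_rot: [0.182, -3.134, 0.0]
force: [1.2, -0.9, -1.4]
gripper_width: 0.0391
gripper_force: 50.7
t: 23.9
eef_pos: [0.607, 0.1235, 0.1437]
ee_rot: [0.181, -3.135, 0.001]
force: [-0.3, -0.2, -1.3]
gripper_width: 0.0394
gripper_force: 50.7
t23.9 pos [607.  123.5 143.7] yang 96.6 tilt [-0.002 -0.001] w39.4 j [ 0.2   0.49  0.14  1.22 -0.    0.09]
turn -0.0 shift now [ -0.7   1.4 127.7] after turn [ -0.7   1.4 127.7]
```

```bash
python3 -m creep '[0,0.001,0.04,0,0,0,0.03,0,0,0.04,0,0,0,0.03,0,0,0.025,0,0,0,0.03,0,0,0.01,0,0,0,0.03,0,0,0.008,0,0,0,0.03]'
python3 -m creep '[0,0,0,0,0,0,0.03,0,0,0,0,0,0,0.03,0,0,0,0,0,0,0.03]'
python3 go.py 607.3 125 15 96.6
python3 - <<'E'
from h import *
c=robot.capture("side");im=c["image"];cv2.imwrite("pics/s2.png",cv2.resize(im[160:280,260:420,::-1],None,fx=5,fy=5))
E
```

```text
t: 24.4
eef_pos: [0.6074, 0.1245, 0.0214]
ee_rot: [0.18, -3.136, 0.0]
force: [-0.3, 0.7, 0.5]
gripper_width: 0.0394
gripper_force: 50.7
t: 24.7
eef_pos: [0.6083, 0.1254, 0.0229]
ee_rot: [-0.181, 3.134, 0.0]
force: [0.1, -0.4, -0.5]
gripper_width: 0.0389
gripper_force: 50.7
t24.7 pos [608.3 125.4  22.9] yang 96.6 tilt [0.002 0.   ] w38.9 j [ 0.2   0.57 -0.05  0.95 -0.    0.09]
turn 0.0 shift now [ 1.  -0.3  7.9] after turn [ 1.  -0.3  7.9]
```

View pics/s2.png

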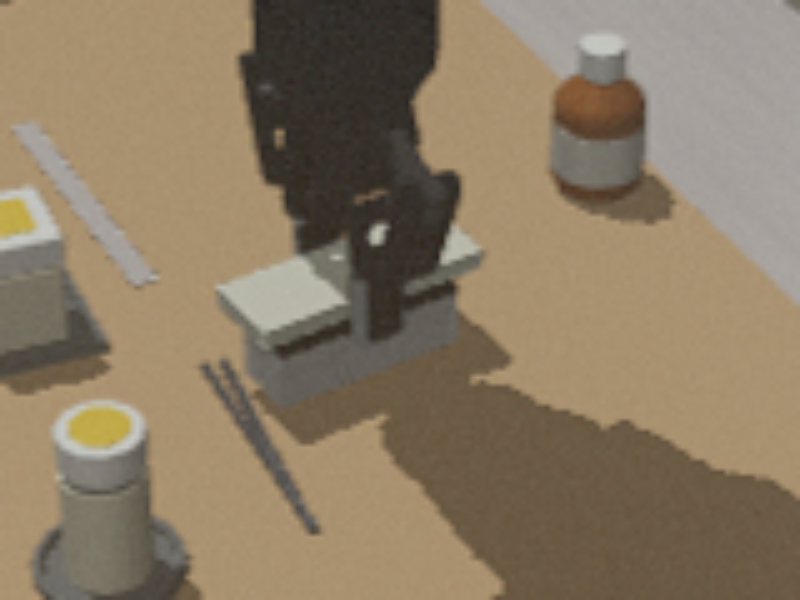

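The tile hovers about 8 mm above the stage, lined up with it. I lower it and release.

```bash
python3 -m creep '[0.001,0,0.003,0,0,0,0.03,0,0,0.003,0,0,0,0.03,0,0,0.001,0,0,0,0.03,0,0,0,0,0,0,0.03]'
python3 -m creep '[0,0,0.0005,0,0,0,0.03,0,0,0.0005,0,0,0,0.03,0,0,0,0,0,0,0.03]'
python3 go.py 607.3 125 15 96.6
```

```text
t: 25.15
eef_pos: [0.6064, 0.1252, 0.0149]
ee_rot: [-0.182, 3.136, 0.0]
force: [-2.8, -1.1, 6.6]
gripper_width: 0.0391
gripper_force: 51.5
t: 25.45
eef_pos: [0.6064, 0.1252, 0.0148]
ee_rot: [-0.182, 3.136, 0.0]
force: [-9.2, -3.6, 21.7]
gripper_width: 0.0386
gripper_force: 53.1
t25.4 pos [606.4 125.2  14.8] yang 96.6 tilt [0.001 0.   ] w38.6 j [ 0.2   0.57 -0.07  0.93  0.    0.09]
turn 0.0 shift now [-0.9 -0.3 -0.2] after turn [-0.9 -0.3 -0.2]
```

```bash
python3 -m creep '[-0.0005,0,-0.001,0,0,0,0.03,0,0,0,0,0,0,0.03]'
python3 -m creep '[0,0,0,0,0,0,0.045,0,0,0,0,0,0,0.06,0,0,0,0,0,0,0.075,0,0,0,0,0,0,0.085,0,0,0,0,0,0,0.085]'
python3 -m creep '[0,0,-0.02,0,0,0,0.085,0,0,-0.03,0,0,0,0.085,0,0,-0.04,0,0,0,0.085,0,0,-0.05,0,0,0,0.085,0,0,0,0,0,0,0.085]'
python3 -m creep '[0,0,0,0,0,0,0.085]'
python3 - <<'E'
from h import *
c=robot.capture("wrist");im=c["image"];cv2.imwrite("pics/w7.png",im[:,:,::-1])
H,S,V=cv2.split(cv2.cvtColor(im,cv2.COLOR_RGB2HSV))
roi=(230,130,410,400); x0,y0,x1,y1=roi
m=((S<50)&(V>110)).astype(np.uint8); print(rect(c,big(m,roi),.04))
E
```

```text
t: 25.65
eef_pos: [0.6071, 0.1253, 0.0149]
ee_rot: [-0.182, 3.136, 0.0]
force: [-3.1, -1.3, 7.8]
gripper_width: 0.0389
gripper_force: 51.7
t: 26.15
eef_pos: [0.6069, 0.1252, 0.0145]
ee_rot: [0.182, -3.136, 0.0]
force: [0.2, -0.3, 0.1]
gripper_width: 0.0847
gripper_force: 0.0
t: 26.65
eef_pos: [0.6098, 0.1258, 0.1614]
ee_rot: [-0.181, 3.127, 0.002]
force: [1.0, 0.1, -0.1]
gripper_width: 0.085
gripper_force: 0.0
t: 26.75
eef_pos: [0.6077, 0.1254, 0.1558]
ee_rot: [-0.181, 3.134, 0.001]
force: [0.3, -0.3, -1.0]
gripper_width: 0.0849
gripper_force: 0.0
[607.  125.  110.4  40.1   6.6]
```

View pics/w7.png

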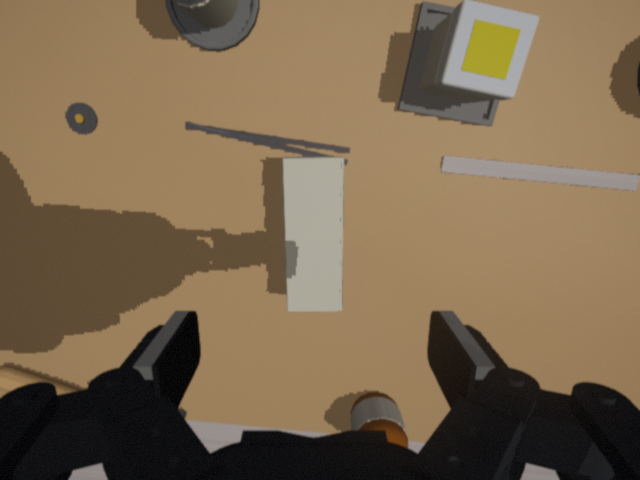

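The tile lies at (607.0, 125.0) mm and 6.6°, against the stage's (608.0, 125.0) mm and 6.6°. One last look at the whole scene.

```bash
python3 -m creep '[0,0,-0.05,0,0,0,0.085,0,0,-0.04,0,0,0,0.085,0,0,0,0,0,0,0.085]'; python3 - <<'E'
from h import *
cv2.imwrite("pics/s3.png",robot.capture("side")["image"][:,:,::-1])
E
```

```text
t: 27.1
eef_pos: [0.6083, 0.1255, 0.2486]
ee_rot: [-0.181, 3.131, 0.001]
force: [-0.1, 0.2, -0.2]
gripper_width: 0.0849
gripper_force: 0.0
```

View pics/s3.png

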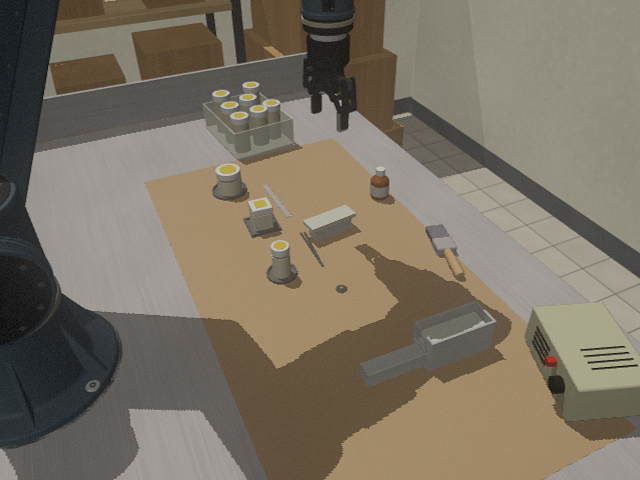

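The jars and box stand in their holders at (228,180), (260,215) and (280,260). The tile is on the stage at (329,222), and the remaining tiles lie in the magazine at (455,335).

```bash
python3 -c "
from cell import robot
print(robot.job_done())"
```

```text
the job is handed in; nothing more can be done
None
```

The job is handed in: both jars and the box stand upright in their own holders, the bottom tile lies within about 1 mm of centre and in line on the cutting stage, and the other two tiles are still in the magazine, all in about 27 s of the 122 s allowed.

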